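# Free and press the test jig plunger

## Robot

A 6-joint arm with a two-finger parallel gripper is mounted at the origin on the work surface. World frame = base frame: x ahead of the robot, y to its left, z up, the work surface at z = 0. Lengths are in m, angles in rad, forces in N, time in s.
With the tool pointing down it reaches from about 0.425 to 0.95 m from the base axis. Payload 3.5 kg.
Tool frame: the origin (TCP) lies between the finger pads; the fingertips stand ahead of it and the grasp point (between the pads) lies 8 mm behind it (env.tip_extent is the z of the fingertips in the tool frame, in m); z points along the fingers, y is the line along which they close (so a half turn about z gives the same grasp; the last joint's range is limited). The gripper opens to 85 mm and grips with 20 to 120 N. Pads are 22 mm wide; open, the fingers measure 114 mm over their backs; the gripper's body (76 mm by 85 mm) begins 54 mm behind the grasp point. The pads swing forward as they close: fully open they stand 13 mm farther back than shut.
Start: joints at [-1.38, 0.286, 1.577, -0, 1.279, -0.15], TCP at [0.226, -0.636, 0.242] pointing down, gripper open.
Joint ranges: [-2.77, 2.77], [-0.9, 2.22], [0.21, 2.48], [-1.53, 4.67], [0.24, 2.81], [-2.84, 2.84]. Speed limits (rad/s): [2.79, 2.79, 3.14, 3.14, 3.14, 3.14].

## Interface

Orientations are given as a unit quaternion [w, x, y, z].
In Python, from cell import env gives the robot as it stands.
- The arm moves only by the tool drive_tool, never from a script. Its argument "rows" is a list of rows, each a list of 3 entries, a list of its own where there are three numbers: the turn, a rotation vector about the tool's x, y, z as a fraction of full scale, then the shift along the tool's x, y, z as a fraction of full scale, then the opening, from 0 (shut) to 1 (fully open). A call has 1 to 12 rows; each row is the pose to reach, as a shift and turn from the pose commanded when the call began, along the tool's axes at that moment; what a row does not reach only later rows make up. Full scale, the value 1, is 300 mm for a shift and 90 degrees for a turn. A row lasts 1/10 s, in which the tool goes at most 50 mm and 8.59 degrees, less where a joint would pass 70% of its speed; a pose out of reach is approached as far as the arm can. A call with a number of a shift or a turn outside -1 to 1 is refused whole. A call with a gripper value outside its range is refused whole. The fingers move at their own pace and stop on an object; "newtons" is the grip in N (left out, the last holds). Time passes only in rows, so rows that repeat a pose let the fingers close. It gives the time, the measured TCP pose, the force, the opening and the grip force at its end, in the units of the state.
- env.sense(): the state, without advancing time (a new reading comes with each control period).
- env.camera(name): name is "scene" or "top" or "wrist"; returns a dict with "image" (420x560x3 uint8, blue, green, red), "mtx" (3x3 intrinsics, pixels), "k1" (the pictures are not rectified: a ray, as slopes to the right and down, at radius r is drawn at 1 + k1 r^2 times it, then the intrinsics apply), "extrinsics" (4x4, takes a point from camera to world coordinates); the wrist camera has in their place "hand_eye" (4x4, takes a point from camera to tool coordinates, whose origin is the TCP and whose axes are the flange's). Camera axes: x right, y up, looking along -z (the intrinsics and any distortion apply to the point x, -y, -z); pixel columns grow to the right and rows downward; lengths in m; the calibration is good to about 2 mm. A picture is of the moment at which its call begins: read the wrist's pose just before it. There is no depth.
- env.finish_job(): hands the job in; it is judged then, once.
The state is a dict: "time": time; "joint_positions": joint angles; "joint_vel": joint speeds; "joint_efforts": joint torques, N m; "ee_pos": TCP position; "tcp_rot": TCP orientation; "wrist_force": force on the tool from outside, world axes, zero at the start; "moment": the same for the moment, N m; "grip_width": finger opening in m; "grasp_force": force on a finger pad.
Only numpy, scipy, OpenCV 4.12 (cv2) and the standard library are available. Lean on these libraries where they do the work, as an engineer would, in place of code of your own. Each camera call takes 0.05 s, during which the arm holds its last target. There are 200 camera calls.

## Task

The test jig on the bench is locked: a black keeper fork sits around the plunger's stem, under its round head. Slide the fork out and lay it, without dropping it, flat and handle up inside the low empty tray; then press the plunger head with the closed fingers all the way down to its stop, keep it down for about a second and let it spring back up. The ring lamp hangs close over the plunger, so come in from the jig's open side with the tool leaning; do not push the lamp and leave the other things where they are.

Things in the scene. Friction and masses are not known exactly. Their poses are not given: they have to be found in the camera images.
- jig: Fixed hand test jig: dark base plate 190 x 120 x 14 mm, column at the back, aluminium bridge 70 mm wide from x = -70 to +95 mm, its flat top 74 mm above the bench. Origin: on the plunger's vertical axis at bench level. Its -x side is the open front, facing the robot within about 15 degrees; +x is the back, with the lamp.
- plunger (a joint): Travel of the spring plunger in m: 0 up, grows as pressed, stop at 0.012. About 2 N starts it moving, about 10 N holds it at the stop; springs back when let go. While the fork is in, it cannot go down more than about 2 mm.
- plunger_top (a point): Centre of the flat top of the plunger's round aluminium head (44 mm diameter, 16 mm thick, on a 12 mm stem); 108 mm above the bench when up, 96 mm at the stop. The underside of the raised head is 18 mm above the bridge.
- fork: Loose black plastic keeper fork, 0.1 kg: flat U-shaped plate 107 x 44 x 16 mm with an upright handle, lying on the bridge under the head (2 mm gap). Origin: in the slot on the stem's axis, at the underside. The 18 mm slot runs along x; two prongs end at x = +22 mm, the solid part spans x = -14 to -85 mm. Put in up to 28 degrees either side of the jig's front.
- fork_grip (a point): Middle of the fork's handle, 42 mm above the fork's underside and 65 mm from the fork's origin along its -x: an upright tab 12 mm thick (fork y), 40 mm long (fork x), its top 56 mm and its foot 16 mm above the underside. Axes as the fork's, z up.
- fork_mid (a point): Middle of the fork's 107 x 44 mm outline, at its underside (31.5 mm from the origin along the fork's -x). The fork comes out level along its own -x, at least 50 mm before it can be lifted past the head.
- tray: Low empty grey open tray, fixed: 170 mm (x) x 110 mm (y) outside, walls 5 mm thick and 22 mm high, floor 5 mm thick. Origin: centre of the underside. Stands left or right of the jig. The fork fits flat only with its length along the tray's x, roughly.
- lamp: Fixed white open ring lamp on a post. Origin: on the bench below the ring's centre. Ring: 156 mm outer, 116 mm inner diameter, tube 20 mm thick, its underside 202 mm above the bench; it hangs over the jig from the back, its near edge 10 to 18 mm in front of the plunger's axis (jig -x). Post 227 mm high, 20 mm thick, on a foot 100 mm in diameter, at x = +115, y = +105 mm from the origin.
- bin: Bystander: square grey bin 110 x 110 x 60 mm holding small parts, fixed, on the other side of the jig from the tray. Origin: centre of the underside.
- spool: Bystander: loose metal solder spool standing upright, 60 mm diameter, 60 mm high. Origin: centre of the underside.
- driver: Bystander: loose screwdriver, 170 mm long, lying on the bench. Its length is along its x.
- case: Bystander: loose empty white enclosure, open at the top, 120 x 80 x 55 mm. Origin: centre of the underside.
There are look-alikes about, which are no part of the job. Several things have the shape of the fork; the one meant has the colours described above.

How it is judged:
On the way, in this order (a step that is already met when the one before it is completed fails the run):
1. the fork lies flat in the low tray and is let go, the plunger not pressed (x of fork_mid in the frame of tray between -0.04 and 0.04 m and y of fork_mid in the frame of tray between -0.04 and 0.04 m and height (world z) of fork_mid below 0.012 m and angle between fork's own z axis and vertical below 0.1 rad and contact force between the fingers and fork below 0.1 N and linear speed of fork below 0.03 m/s and value of joint plunger below 0.004 m), for 0.2 s.
2. the plunger head is pressed by the fingers to its stop and kept there, the fork lying in the tray (value of joint plunger above 0.0105 m and contact force between the fingers and plunger above 1 N and x of fork_mid in the frame of tray between -0.04 and 0.04 m and y of fork_mid in the frame of tray between -0.04 and 0.04 m and height (world z) of fork_mid below 0.012 m and angle between fork's own z axis and vertical below 0.1 rad), for 0.5 s.
At the end, for the whole second after the job is handed in: Fork flat (0.1 rad) on the low tray's floor, its middle within 40 mm of the tray's centre along each tray axis and under 12 mm above the bench, let go and at rest; the plunger, after half a second at its stop (over 10.5 of 12 mm), is up again (under 2 mm) (x of fork_mid in the frame of tray between -0.04 and 0.04 m and y of fork_mid in the frame of tray between -0.04 and 0.04 m and height (world z) of fork_mid below 0.012 m and angle between fork's own z axis and vertical below 0.1 rad and contact force between the fingers and fork below 0.1 N and linear speed of fork below 0.03 m/s and value of joint plunger below 0.002 m); the robot touches nothing.
It fails at once if the lamp is pushed (more than 4 N) (contact force between anything else and lamp above 4 N).
It fails at once if the fork is dropped or thrown (falls free faster than 0.7 m/s) (contact force between the fingers and fork below 0.1 N and linear speed of fork above 0.7 m/s).
It fails at once if the spool, screwdriver or enclosure is moved more than 20 mm (distance of any of spool, driver, case from where it was at the start of the episode above 0.02 m).
It fails at once if the bin is pushed (more than 15 N) (contact force between anything else and bin above 15 N).
It also fails if it takes over 51 s, if anything falls off the work surface, if the arm or the gripper's body presses on something with over 40 N, if the wrist force passes 120 N, or if a joint passes its speed limit or range.

## Working session

There is one attempt and no reset: what is moved stays moved. The work goes in short steps, Python scripts to look and compute and a tool call to move; the robot and the scene stay as the last step left them, time stands still between calls to the robot, and variables do not carry over. Pictures are saved under pics/ and viewed, at most 10 in all, crops included, and the job is handed in when it is done.

Besides the shell and the picture viewer there is one more tool, called after "Emit:" as a command line: name --argument value ..., lists and objects as JSON in quotes. drive_tool: Moves the arm, as the interface text tells. Its arguments: {"type":"object","properties":{"rows":{"type":"array"},"newtons":{"type":"number"}},"required":["rows"]}

```bash
ls; mkdir -p pics; python3 - <<'E'
from cell import env
import cv2
for n in("scene","top"):
    c=env.camera(n); cv2.imwrite(f"pics/{n}0.png",c["image"]); print(n,c["mtx"].round(1).tolist(),c["k1"],c["extrinsics"].round(4).tolist())
s=env.sense(); print(s, env.tip_extent)
E
```

```text
pics
scene [[459.4, 0.0, 280.9], [0.0, 459.4, 211.1], [0.0, 0.0, 1.0]] -0.10181032335712552 [[0.7301, -0.5637, 0.3861, 0.9752], [0.6833, 0.6072, -0.4056, -0.4252], [-0.0058, 0.56, 0.8285, 0.9722], [0.0, 0.0, 0.0, 1.0]]
top [[483.4, 0.0, 279.8], [0.0, 483.4, 206.7], [0.0, 0.0, 1.0]] -0.11615090302059236 [[-0.0186, 0.9961, -0.0864, 0.4933], [-0.9995, -0.0163, 0.0265, 0.0117], [0.0249, 0.0868, 0.9959, 1.1463], [0.0, 0.0, 0.0, 1.0]]
{'time': 0.1, 'joint_positions': array([-1.37998468e+00,  2.87107976e-01,  1.57806515e+00,  1.39095950e-05,
        1.27862329e+00, -1.49980120e-01]), 'joint_vel': array([-6.85552499e-04, -3.20045806e-03, -1.72467918e-03,  4.51957334e-05,
       -4.36250600e-04,  7.29053756e-04]), 'joint_efforts': array([ 6.45162945e-04, -4.07295942e+01, -2.93699777e+01, -1.23421628e-04,
        3.44019172e-03,  1.16293040e-05]), 'ee_pos': array([ 0.22553805, -0.63558014,  0.24104618]), 'tcp_rot': array([-1.10179013e-03,  9.85517456e-01,  1.69570426e-01, -1.58377792e-05]), 'wrist_force': array([-0.30128108,  0.02070594,  0.55814773]), 'moment': array([-0.02257195,  0.02664626,  0.01415577]), 'grasp_force': 0.0, 'grip_width': 0.08544513581229753} 0.011
```

```bash
python3 - <<'E'
import cv2
for n in("scene","top"):
    i=cv2.imread(f"pics/{n}0.png"); cv2.imwrite(f"pics/{n}0b.png",cv2.resize(i,(800,600),interpolation=cv2.INTER_CUBIC))
E
```

```text
(no output)
```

View pics/top0b.png

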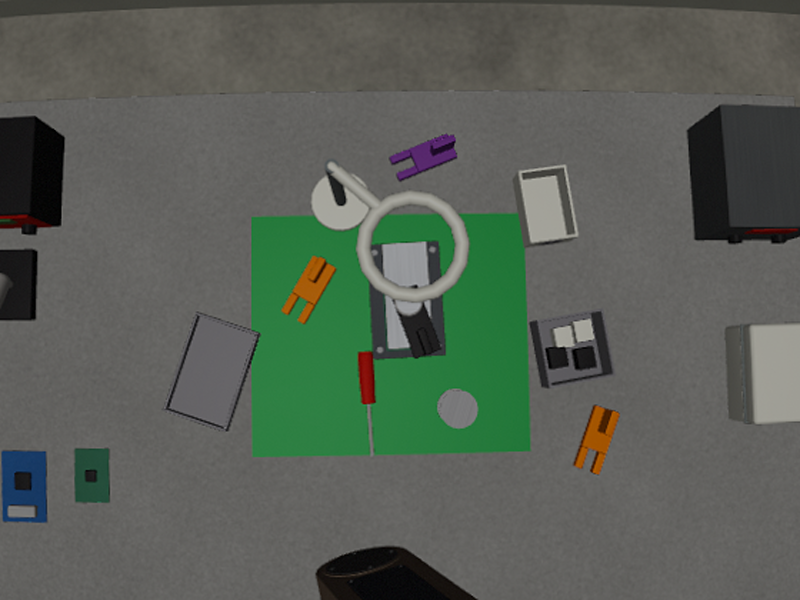

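View pics/scene0b.png

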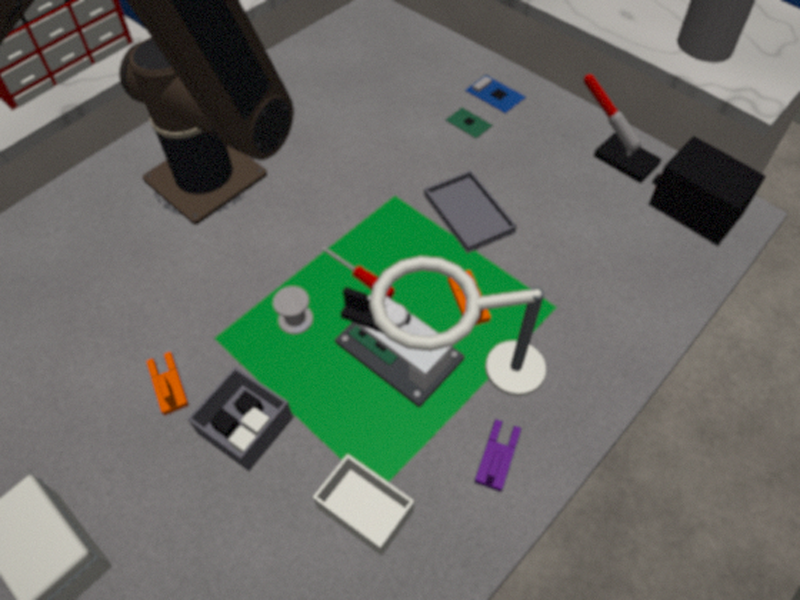

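The top view shows the jig around (408,300) with the black fork's handle near (425,345), and the tray on the left at about (212,370). The spool is at (458,408) and the driver at (367,400). I'll take enlarged crops for exact pixels.

```bash
python3 - <<'E'
import cv2,numpy as np
i=cv2.imread("pics/top0.png")
a=cv2.resize(i[160:260,250:325],None,fx=6,fy=6,interpolation=cv2.INTER_CUBIC)
b=cv2.resize(i[210:310,110:190],None,fx=4,fy=4,interpolation=cv2.INTER_CUBIC)
a=np.clip(a*1.5,0,255).astype('uint8')
b=cv2.copyMakeBorder(b,0,200,0,0,cv2.BORDER_CONSTANT)
o=np.hstack([a,b])
cv2.imwrite("pics/crop1.png",o);print(o.shape)
E
```

```text
(600, 770, 3)
```

View pics/crop1.png

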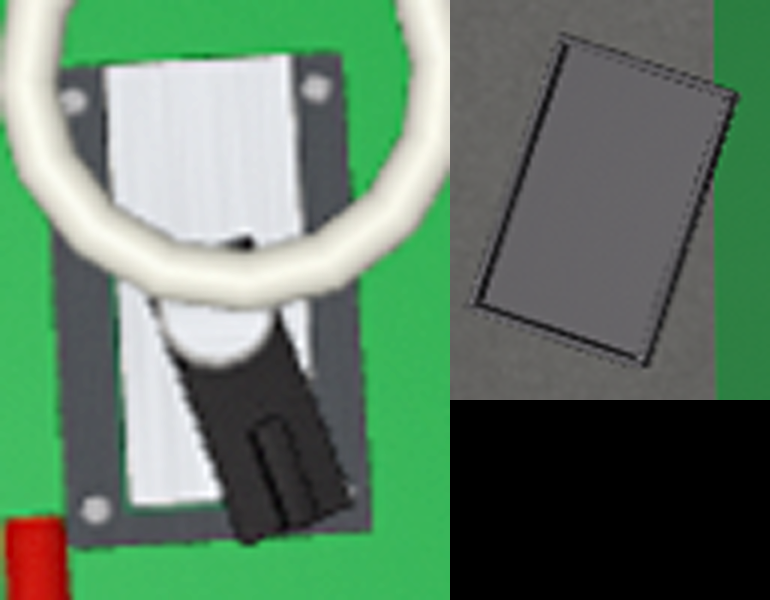

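The enlarged crop shows the head (circle centre ~(217,306)), the fork's rear corners at (247,545) and (353,508), the bridge's top corners and the tray's rim corners. Next I'll turn these into positions.

```bash
cat > h.py <<'E'
import numpy as np, cv2
from scipy.spatial.transform import Rotation as R
def rayw(c,uv,z,X=None):
    """pixels -> world points on plane z"""
    X=c["extrinsics"] if X is None else X
    d=np.array([c["k1"],0,0,0,0.])
    n=cv2.undistortPoints(np.array(uv,float).reshape(-1,1,2),c["mtx"],d)[:,0]
    v=np.c_[n[:,0],-n[:,1],-np.ones(len(n))]@X[:3,:3].T
    z=np.broadcast_to(z,len(n)); t=(z-X[2,3])/v[:,2]
    return X[:3,3]+v*t[:,None]
def proj(c,P,X=None):
    X=c["extrinsics"] if X is None else X
    q=(np.array(P)-X[:3,3])@X[:3,:3]
    n=np.c_[q[:,0],-q[:,1]]/-q[:,2:]; r2=(n**2).sum(1)[:,None]
    n=n*(1+c["k1"]*r2); return n@c["mtx"][:2,:2].T+c["mtx"][:2,2]
def Rq(q): return R.from_quat(np.roll(q,-1)).as_matrix()
E
python3 - <<'E'
from h import *
from cell import env
c=env.camera("top")
A=lambda p:(np.array(p)+.5)/6-.5+[250,160]
B=lambda p:(np.array(p)-[450,0]+.5)/4-.5+[110,210]
def show(n,p,z,f=A):
    w=rayw(c,f(p),z); print(n,w.round(4)[:,:2].tolist()); return w
w=show("tray",[(562,34),(738,95),(648,367),(472,303)],.022,B)
m=w.mean(0); ax=(w[0]+w[1]-w[2]-w[3]); print(m,np.degrees(np.arctan2(ax[1],ax[0])))
print([np.linalg.norm(w[i]-w[i-1]).round(4) for i in range(4)])
w=show("bridge",[(105,68),(290,55),(130,506)],.074)
print("yaw",np.degrees(np.arctan2(*(w[0]-w[2])[1::-1])),np.linalg.norm(w[0]-w[2]))
w=show("base ur br bl",[(345,52),(370,530),(70,548)],.014)
print("yaw",np.degrees(np.arctan2(*(w[0]-w[1])[1::-1])),np.linalg.norm(w[0]-w[1]))
show("head",[(217,306)],.108)
show("forkback",[(247,545),(353,508)],.09)
show("forkside",[(150,300),(247,545)],.09)
show("forkR",[(280,315),(353,508)],.09)
show("handle",[(283,418),(310,522)],.13)
show("spool",[((458/1.4286-250)*6,(408/1.4286-160)*6)],.06)
show("driver",[((367/1.4286-250)*6,(352/1.4286-160)*6),((372/1.4286-250)*6,(455/1.4286-160)*6)],.01)
show("ring",[((413/1.4286-250)*6,(246/1.4286-160)*6),((413/1.4286-250)*6,(302/1.4286-160)*6)],.212)
E
```

```text
tray [[0.5695, 0.3147], [0.5324, 0.2112], [0.376, 0.2646], [0.4138, 0.3678]]
[0.47293653 0.28957631 0.022     ] -18.827454101288808
[np.float64(0.1645), np.float64(0.11), np.float64(0.1652), np.float64(0.1098)]
bridge [[0.6674, 0.0102], [0.6713, -0.0591], [0.504, 0.0037]]
yaw 2.2990490292990247 0.163475119850068
base ur br bl [[0.6821, -0.0849], [0.4935, -0.0903], [0.4887, 0.0268]]
yaw 1.6269544374065983 0.18871751371922318
head [[0.5748, -0.0286]]
forkback [[0.4889, -0.0385], [0.5016, -0.0774]]
forkside [[0.5788, -0.0048], [0.4889, -0.0385]]
forkR [[0.5725, -0.0523], [0.5016, -0.0774]]
handle [[0.5333, -0.0501], [0.4967, -0.0588]]
spool [[0.4098, -0.1043]]
driver [[0.5004, 0.0379], [0.3327, 0.0324]]
ring [[0.6426, -0.0318], [0.5658, -0.0302]]
```

```bash
cat >> h.py <<'E'
def tgt(yaw,lean,grip,off=-.008):
    """tool x azimuth yaw, lean deg toward it, grip point -> R, TCP"""
    M=R.from_euler('ZYX',[yaw,lean,180],degrees=True).as_matrix() if 0 else R.from_euler('z',yaw,degrees=True).as_matrix()@np.diag([1.,-1,-1])@R.from_euler('y',lean,degrees=True).as_matrix()
    return M, np.array(grip)-off*M[:,2]
def move(s,M,p):
    R0=Rq(s["tcp_rot"]); 
    t=R.from_matrix(R0.T@M).as_rotvec()/(np.pi/2); d=R0.T@(p-s["ee_pos"])/.3
    print("turn",t.round(4).tolist(),"shift",d.round(4).tolist(),"mm",(d*300).round(1))
E
python3 - <<'E'
from h import *
from cell import env
s=env.sense(); print(Rq(s["tcp_rot"]).round(3).tolist())
print(env.camera("wrist")["hand_eye"].round(4).tolist())
for g in([.38,-.35,.26],[.489,-.060,.215]):
    M,p=tgt(20,15,g); print(M.round(3).tolist(),p.round(4)); move(s,M,p)
    s=dict(s,tcp_rot=np.roll(R.from_matrix(M).as_quat(),1),ee_pos=p)
E
```

```text
[[0.942, 0.334, -0.0], [0.334, -0.942, 0.002], [0.0, -0.002, -1.0]]
[[0.0002, 0.9581, 0.2866, 0.0729], [1.0, -0.0, -0.0006, -0.0], [-0.0005, 0.2866, -0.9581, -0.1313], [0.0, 0.0, 0.0, 1.0]]
[[0.908, 0.342, 0.243], [0.33, -0.94, 0.089], [0.259, 0.0, -0.966]] [ 0.3819 -0.3493  0.2523]
turn [-0.0005, 0.1665, -0.0054] shift [0.8104, -0.7256, -0.0353] mm [ 243.1 -217.7  -10.6]
[[0.908, 0.342, 0.243], [0.33, -0.94, 0.089], [0.259, 0.0, -0.966]] [ 0.4909 -0.0593  0.2073]
turn [-0.0, 0.0, 0.0] shift [0.6103, -0.7841, 0.3188] mm [ 183.1 -235.2   95.6]
```

```bash
python3 - <<'E'
from h import *
from cell import env
s=env.sense()
for y,l,g in((105,0,[.38,-.35,.26]),(190,-14,[.485,-.12,.24])):
    M,p=tgt(y,l,g); move(s,M,p)
    s=dict(s,tcp_rot=np.roll(R.from_matrix(M).as_quat(),1),ee_pos=p)
E
```

```text
turn [-0.0007, -0.0008, -0.9497] shift [0.8036, -0.7258, -0.034] mm [ 241.1 -217.7  -10.2]
turn [-0.1153, -0.1259, -0.9394] shift [0.6494, 0.5429, 0.0659] mm [194.8 162.9  19.8]
```

Emit:
drive_tool --rows '[[[0, 0, -0.95], [0.8, -0.726, -0.034], 1], [[0, 0, -0.95], [0.8, -0.726, -0.034], 1], [[0, 0, -0.95], [0.8, -0.726, -0.034], 1], [[0, 0, -0.95], [0.8, -0.726, -0.034], 1], [[0, 0, -0.95], [0.8, -0.726, -0.034], 1], [[0, 0, -0.95], [0.8, -0.726, -0.034], 1], [[0, 0, -0.95], [0.8, -0.726, -0.034], 1], [[0, 0, -0.95], [0.8, -0.726, -0.034], 1], [[0, 0, -0.95], [0.8, -0.726, -0.034], 1], [[0, 0, -0.95], [0.8, -0.726, -0.034], 1], [[0, 0, -0.95], [0.8, -0.726, -0.034], 1]]'

```text
time: 1.3
ee_pos: [0.379, -0.3504, 0.2524]
tcp_rot: [-0.0, 0.609, 0.794, 0.0]
wrist_force: [-0.3, 0.3, 0.2]
grip_width: 0.0856
grasp_force: 0.0
```

Emit:
drive_tool --rows '[[[-0.115, -0.126, -0.94], [0.65, 0.543, 0.066], 1], [[-0.115, -0.126, -0.94], [0.65, 0.543, 0.066], 1], [[-0.115, -0.126, -0.94], [0.65, 0.543, 0.066], 1], [[-0.115, -0.126, -0.94], [0.65, 0.543, 0.066], 1], [[-0.115, -0.126, -0.94], [0.65, 0.543, 0.066], 1], [[-0.115, -0.126, -0.94], [0.65, 0.543, 0.066], 1], [[-0.115, -0.126, -0.94], [0.65, 0.543, 0.066], 1], [[-0.115, -0.126, -0.94], [0.65, 0.543, 0.066], 1], [[-0.115, -0.126, -0.94], [0.65, 0.543, 0.066], 1], [[-0.115, -0.126, -0.94], [0.65, 0.543, 0.066], 1], [[-0.115, -0.126, -0.94], [0.65, 0.543, 0.066], 1], [[-0.115, -0.126, -0.94], [0.65, 0.543, 0.066], 1]]'

```text
time: 2.5
ee_pos: [0.4857, -0.1203, 0.2327]
tcp_rot: [0.121, -0.085, 0.989, 0.011]
wrist_force: [-0.2, 0.3, 0.0]
grip_width: 0.0853
grasp_force: 0.0
```

```bash
python3 - <<'E'
from h import *
from cell import env
s=env.sense(); print(s["time"],s["ee_pos"],s["joint_positions"].round(3))
M,p=tgt(200,-15,[.487,-.061,.215]); move(s,M,p)
E
```

```text
2.5 [ 0.4856869  -0.12025368  0.23269865] [-0.521 -0.22   2.128  0.179  1.052 -2.337]
turn [-0.0282, -0.0115, -0.11] shift [-0.0229, 0.1951, 0.0931] mm [-6.9 58.5 27.9]
```

Emit:
drive_tool --rows '[[[-0.028, -0.0115, -0.11], [-0.023, 0.195, 0.093], 1], [[-0.028, -0.0115, -0.11], [-0.023, 0.195, 0.093], 1], [[-0.028, -0.0115, -0.11], [-0.023, 0.195, 0.093], 1], [[-0.028, -0.0115, -0.11], [-0.023, 0.195, 0.093], 1]]'

```text
time: 2.9
ee_pos: [0.4892, -0.0604, 0.2078]
tcp_rot: [0.129, -0.174, 0.976, 0.022]
wrist_force: [-0.0, -0.3, 0.8]
grip_width: 0.0855
grasp_force: 0.0
```

```bash
python3 - <<'E'
from h import *
from cell import env
s=env.sense(); print(s["time"],s["ee_pos"],s["joint_positions"].round(3))
c=env.camera("wrist"); T=np.eye(4);T[:3,:3]=Rq(s["tcp_rot"]);T[:3,3]=s["ee_pos"]; X=T@c["hand_eye"]
np.savez("w1.npz",X=X,mtx=c["mtx"],k1=c["k1"])
i=c["image"].copy()
# overlay of predicted fork handle & head at nominal
a=np.radians(20);ux=np.array([np.cos(a),np.sin(a),0]);uy=np.array([-np.sin(a),np.cos(a),0]);O=np.array([.574,-.029,.074])
P=[O+ux*x+uy*y+[0,0,z] for x,y,z in[(-45,-6,56),(-45,6,56),(-85,-6,56),(-85,6,56),(-85,-22,16),(-85,22,16)] for x,y,z in[(x/1e3,y/1e3,z/1e3)]]
for q in proj(c,P,X): cv2.circle(i,tuple(int(v) for v in q.round()),2,(0,0,255),-1)
P=[[.574+.022*np.cos(t),-.029+.022*np.sin(t),.108] for t in np.arange(0,6.28,.5)]
for q in proj(c,P,X): cv2.circle(i,tuple(int(v) for v in q.round()),1,(0,255,0),-1)
cv2.imwrite("pics/w1.png",cv2.resize(i,(800,600),interpolation=cv2.INTER_CUBIC))
E
```

```text
2.9 [ 0.48919252 -0.06043598  0.20776599] [-0.419 -0.217  2.175  0.214  1.003 -2.441]
```

View pics/w1.png

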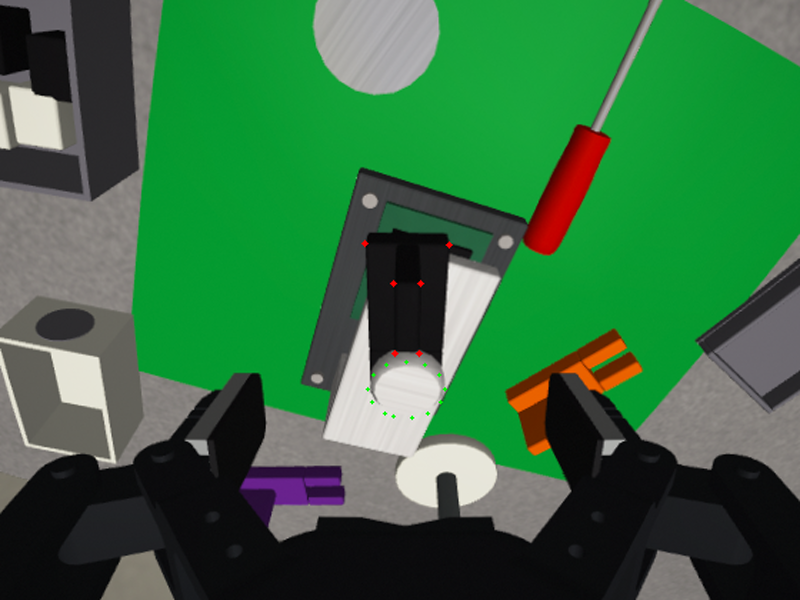

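The wrist view confirms it: the fork (rows 236–380, columns 366–449) and its handle at column ~408 agree with the overlay to about 4 mm along its length and 0 mm laterally.

```bash
python3 - <<'E'
from h import *
from cell import env
s=env.sense()
M,p=tgt(200,-15,[.510,-.0515,.117]); move(s,M,p)
E
```

```text
turn [-0.0011, 0.0006, 0.0024] shift [0.0064, 0.0064, 0.3396] mm [  1.9   1.9 101.9]
```

Emit:
drive_tool --rows '[[[0, 0, 0], [0.006, 0.004, 0.1], 1], [[0, 0, 0], [0.006, 0.004, 0.2], 1], [[0, 0, 0], [0.006, 0.004, 0.28], 1], [[0, 0, 0], [0.006, 0.004, 0.34], 1], [[0, 0, 0], [0.006, 0.004, 0.34], 1], [[0, 0, 0], [0.006, 0.004, 0.34], 1]]'

```text
time: 3.55
ee_pos: [0.5122, -0.0515, 0.1091]
tcp_rot: [0.129, -0.174, 0.976, 0.022]
wrist_force: [1.1, 0.0, 0.5]
grip_width: 0.0859
grasp_force: 0.0
```

Emit:
drive_tool --rows '[[[0, 0, 0], [0, 0, 0], 0], [[0, 0, 0], [0, 0, 0], 0], [[0, 0, 0], [0, 0, 0], 0], [[0, 0, 0], [0, 0, 0], 0], [[0, 0, 0], [0, 0, 0], 0], [[0, 0, 0], [0, 0, 0], 0], [[0, 0, 0], [0, 0, 0], 0], [[0, 0, 0], [0, 0, 0], 0], [[0, 0, 0], [0, 0, 0], 0], [[0, 0, 0], [0, 0, 0], 0]]' --newtons 60

```text
time: 4.55
ee_pos: [0.5117, -0.0506, 0.1086]
tcp_rot: [0.129, -0.175, 0.976, 0.022]
wrist_force: [-2.2, 0.1, 4.8]
grip_width: 0.0109
grasp_force: 59.0
```

```bash
python3 - <<'E'
from h import *
from cell import env
s=env.sense(); print(s["time"],s["ee_pos"],s["joint_positions"].round(3),s["grip_width"],s["grasp_force"],s["wrist_force"])
a=np.radians(20);d=np.array([np.cos(a),np.sin(a),0])
M=Rq(s["tcp_rot"]); print(M.round(3).tolist()); move(s,M,s["ee_pos"]-.058*d)
E
```

```text
4.55 [ 0.51171575 -0.05064792  0.10862538] [-0.378 -0.022  2.202  0.248  0.779 -2.465] 0.010920240205007394 59.02535319328308 [-2.2402446   0.09937699  4.80338718]
[[-0.906, -0.347, 0.244], [-0.335, 0.938, 0.089], [-0.259, -0.001, -0.966]]
turn [0.0, 0.0, 0.0] shift [0.1867, 0.001, -0.0501] mm [ 56.    0.3 -15. ]
```

Emit:
drive_tool --rows '[[[0, 0, 0], [0.02, 0, -0.007], 0], [[0, 0, 0], [0.05, 0, -0.015], 0], [[0, 0, 0], [0.08, 0, -0.023], 0], [[0, 0, 0], [0.11, 0, -0.031], 0], [[0, 0, 0], [0.14, 0, -0.039], 0], [[0, 0, 0], [0.17, 0, -0.047], 0], [[0, 0, 0], [0.187, 0, -0.052], 0], [[0, 0, 0], [0.187, 0, -0.052], 0], [[0, 0, 0], [0.187, 0, -0.052], 0]]'

```text
time: 5.45
ee_pos: [0.4566, -0.0709, 0.1087]
tcp_rot: [0.128, -0.175, 0.976, 0.022]
wrist_force: [-0.3, -1.2, -0.4]
grip_width: 0.011
grasp_force: 58.6
```

```bash
python3 - <<'E'
from h import *
from cell import env
s=env.sense(); print(s["time"],s["ee_pos"],s["joint_positions"].round(3),s["grip_width"],s["grasp_force"],s["wrist_force"])
M=Rq(s["tcp_rot"]); move(s,M,s["ee_pos"]+[0,0,.03])
E
```

```text
5.45 [ 0.45661183 -0.07087985  0.10865336] [-0.476 -0.147  2.316  0.265  0.81  -2.569] 0.011033153845204997 58.57730984687805 [-0.32666986 -1.20268399 -0.35028067]
turn [0.0, 0.0, 0.0] shift [-0.0258, -0.0001, -0.0966] mm [ -7.8  -0.  -29. ]
```

Emit:
drive_tool --rows '[[[0, 0, 0], [-0.018, 0, -0.068], 0], [[0, 0, 0], [-0.052, 0, -0.194], 0], [[0, 0, 0], [-0.052, 0, -0.194], 0], [[0, 0, 0], [-0.052, 0, -0.194], 0]]'

```text
time: 5.85
ee_pos: [0.4574, -0.0708, 0.1697]
tcp_rot: [0.129, -0.175, 0.976, 0.022]
wrist_force: [-0.2, -0.6, -1.4]
grip_width: 0.0112
grasp_force: 58.6
```

```bash
python3 - <<'E'
from h import *
from cell import env
s=env.sense(); print(s["time"],s["ee_pos"],s["joint_positions"].round(3),s["grasp_force"])
M0=Rq(s["tcp_rot"]); Rz=R.from_euler('z',-38.8,degrees=True).as_matrix()
for p in([.45,.11,.15],[.4412,.3004,.12]):
    move(s,Rz@M0,np.array(p))
    s=dict(s,tcp_rot=np.roll(R.from_matrix(Rz@M0).as_quat(),1),ee_pos=np.array(p)); Rz=np.eye(3);M0=Rq(s["tcp_rot"])
E
```

```text
5.85 [ 0.45738411 -0.07080364  0.16972976] [-0.475 -0.247  2.273  0.236  0.948 -2.523] 58.575562834739685
turn [0.112, 0.0011, 0.4163] shift [-0.1632, 0.5738, 0.1105] mm [-49.  172.2  33.1]
turn [0.0, 0.0, 0.0] shift [0.2466, 0.593, 0.0356] mm [ 74.  177.9  10.7]
```

Emit:
drive_tool --rows '[[[0.02, 0, 0.075], [-0.03, 0.1, 0.02], 0], [[0.04, 0, 0.15], [-0.06, 0.2, 0.04], 0], [[0.06, 0, 0.225], [-0.09, 0.3, 0.06], 0], [[0.08, 0.001, 0.3], [-0.12, 0.4, 0.08], 0], [[0.1, 0.001, 0.375], [-0.15, 0.5, 0.1], 0], [[0.112, 0.001, 0.416], [-0.163, 0.574, 0.11], 0], [[0.112, 0.001, 0.416], [-0.163, 0.574, 0.11], 0], [[0.112, 0.001, 0.416], [-0.163, 0.574, 0.11], 0]]'

```text
time: 6.65
ee_pos: [0.4476, 0.1118, 0.1471]
tcp_rot: [0.126, 0.157, 0.979, -0.022]
wrist_force: [-0.1, -0.5, -0.6]
grip_width: 0.0114
grasp_force: 58.8
```

Emit:
drive_tool --rows '[[[0, 0, 0], [0.04, 0.1, 0.006], 0], [[0, 0, 0], [0.08, 0.2, 0.012], 0], [[0, 0, 0], [0.12, 0.3, 0.018], 0], [[0, 0, 0], [0.16, 0.4, 0.024], 0], [[0, 0, 0], [0.2, 0.5, 0.03], 0], [[0, 0, 0], [0.247, 0.593, 0.036], 0], [[0, 0, 0], [0.247, 0.593, 0.036], 0], [[0, 0, 0], [0.247, 0.593, 0.036], 0], [[0, 0, 0], [0.247, 0.593, 0.036], 0]]'

```text
time: 7.55
ee_pos: [0.4405, 0.2994, 0.1189]
tcp_rot: [0.128, 0.159, 0.979, -0.023]
wrist_force: [-0.1, -0.5, -0.9]
grip_width: 0.0112
grasp_force: 59.0
```

```bash
python3 - <<'E'
from h import *
from cell import env
s=env.sense(); print(s["time"],s["ee_pos"],s["joint_positions"].round(3),s["grasp_force"])
c=env.camera("top"); i=c["image"]
cv2.imwrite("pics/t2.png",cv2.resize(i[190:320,100:260],(800,600*13*8//(16*6)),interpolation=cv2.INTER_CUBIC)[:600])
print(Rq(s["tcp_rot"]).round(3).tolist())
M=Rq(s["tcp_rot"]); move(s,M,np.array([.4412,.3004,.0405]))
E
```

```text
7.55 [0.44052059 0.2993843  0.11893555] [ 0.492  0.051  2.106 -0.262  0.824 -0.593] 59.02306079864502
[[-0.917, 0.317, 0.243], [0.306, 0.948, -0.085], [-0.258, -0.004, -0.966]]
turn [0.0, 0.0, 0.0] shift [0.0663, 0.0049, 0.2529] mm [19.9  1.5 75.9]
```

View pics/t2.png

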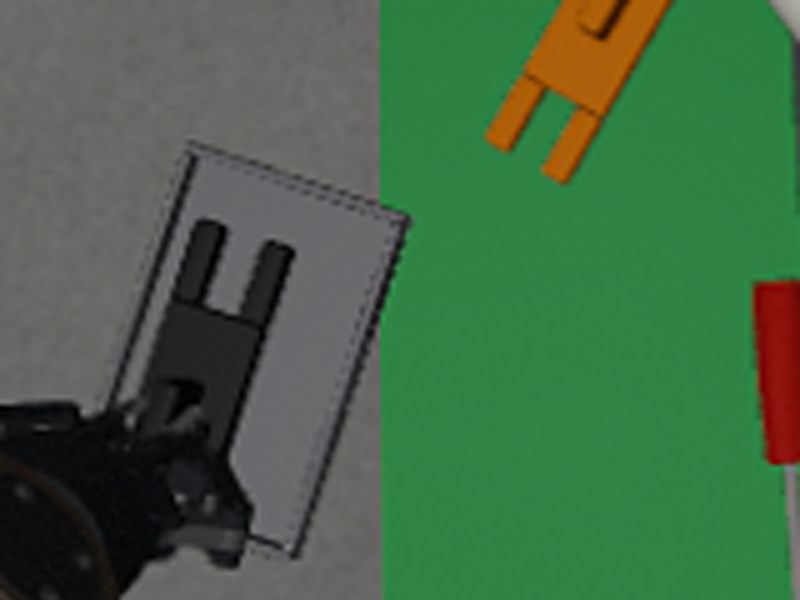

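The fork is aligned with the tray, and the outward offset is parallax from its height. I'll lower it, slowly over the last few millimetres.

Emit:
drive_tool --rows '[[[0, 0, 0], [0.02, 0.005, 0.07], 0], [[0, 0, 0], [0.04, 0.005, 0.14], 0], [[0, 0, 0], [0.055, 0.005, 0.2], 0], [[0, 0, 0], [0.063, 0.005, 0.235], 0], [[0, 0, 0], [0.065, 0.005, 0.243], 0], [[0, 0, 0], [0.066, 0.005, 0.25], 0], [[0, 0, 0], [0.067, 0.005, 0.255], 0], [[0, 0, 0], [0.067, 0.005, 0.255], 0]]'

```text
time: 8.4
ee_pos: [0.442, 0.302, 0.0414]
tcp_rot: [0.129, 0.159, 0.979, -0.022]
wrist_force: [-0.5, -0.2, -0.5]
grip_width: 0.0115
grasp_force: 59.1
```

Emit:
drive_tool --rows '[[[0, 0, 0], [0.001, 0, 0.003], 0], [[0, 0, 0], [0.002, 0, 0.006], 0], [[0, 0, 0], [0.002, 0, 0.006], 0]]'

```text
time: 8.7
ee_pos: [0.4418, 0.3021, 0.0397]
tcp_rot: [0.129, 0.159, 0.979, -0.022]
wrist_force: [-1.8, -0.9, 4.2]
grip_width: 0.0112
grasp_force: 59.7
```

Emit:
drive_tool --rows '[[[0, 0, 0], [0, 0, 0], 0.5], [[0, 0, 0], [0, 0, 0], 0.5], [[0, 0, 0], [0, 0, 0], 0.5], [[0, 0, 0], [0, 0, 0], 0.5], [[0, 0, 0], [0, 0, 0], 0.5], [[0, 0, 0], [0, 0, -0.05], 0.5], [[0, 0, 0], [0, 0, -0.15], 0.5], [[0, 0, 0], [0, 0, -0.3], 0.5], [[0, 0, 0], [0, 0, -0.45], 0.5], [[0, 0, 0], [0, 0, -0.5], 0.5], [[0, 0, 0], [0, 0, -0.5], 0.5]]'

```text
time: 9.8
ee_pos: [0.4059, 0.3157, 0.1873]
tcp_rot: [0.131, 0.159, 0.978, -0.02]
wrist_force: [0.1, -0.1, 0.0]
grip_width: 0.0427
grasp_force: 0.0
```

```bash
python3 - <<'E'
from h import *
from cell import env
s=env.sense(); print(s["time"],s["ee_pos"],s["joint_positions"].round(3))
c=env.camera("wrist");T=np.eye(4);T[:3,:3]=Rq(s["tcp_rot"]);T[:3,3]=s["ee_pos"]; X=T@c["hand_eye"]
i=c["image"].copy()
a=np.radians(-18.8);ux=np.array([np.cos(a),np.sin(a),0]);uy=np.array([-np.sin(a),np.cos(a),0]);O=np.array([.4729,.2896,0])
P=[O+(ux*x+uy*y)/1e3+[0,0,z/1e3] for x,y,z in[(-53.5,-22,21),(-53.5,22,21),(53.5,-22,21),(53.5,22,21),(0,0,21),(85,55,22),(85,-55,22),(-85,55,22),(-85,-55,22)]]
for q in proj(c,P,X): cv2.circle(i,tuple(int(v) for v in q.round()),2,(0,0,255),-1)
cv2.imwrite("pics/w3.png",i)
E
```

```text
9.8 [0.40588174 0.31566718 0.18734312] [ 0.558 -0.084  2.099 -0.246  0.966 -0.567]
```

View pics/w3.png

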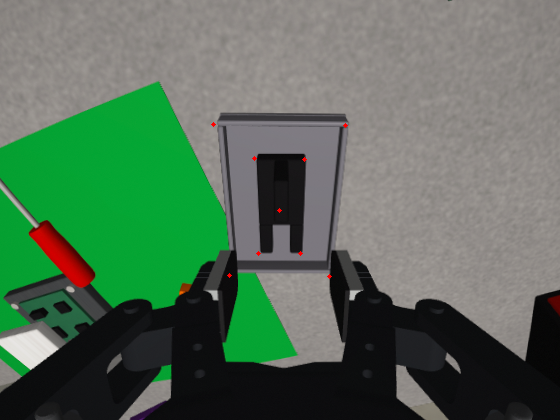

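The fork lies flat and centred in the tray (pixel centre ~(281,205) against a predicted (279,210)). Before choosing the pressing lean, I'll fit the arm's kinematics from the recorded poses to check that joint limits allow it.

```bash
cat > k.py <<'E'
from h import *
from scipy.optimize import least_squares
D=[([-1.38,.2871,1.578,0,1.2786,-.15],[.2255,-.6356,.2410],[-.0011,.98552,.16957,0]),
([-.521,-.22,2.128,.179,1.052,-2.337],[.4857,-.12025,.2327],[.121,-.085,.989,.011]),
([-.419,-.217,2.175,.214,1.003,-2.441],[.48919,-.06044,.20777],[.129,-.174,.976,.022]),
([-.378,-.022,2.202,.248,.779,-2.465],[.51172,-.05065,.10863],[.129,-.175,.976,.022]),
([-.476,-.147,2.316,.265,.81,-2.569],[.45661,-.07088,.10865],[.128,-.175,.976,.022]),
([-.475,-.247,2.273,.236,.948,-2.523],[.45738,-.0708,.16973],[.129,-.175,.976,.022]),
([.492,.051,2.106,-.262,.824,-.593],[.44052,.29938,.11894],[.128,.159,.979,-.023]),
([.558,-.084,2.099,-.246,.966,-.567],[.40588,.31567,.18734],[.131,.159,.978,-.02])]
rz=lambda a:R.from_euler('z',a).as_matrix(); ry=lambda a:R.from_euler('y',a).as_matrix()
A=[];b=[]
for q,p,o in D:
    Z=rz(q[0]);U=Z@ry(q[1]);F=Z@ry(q[1]+q[2]);t=Rq(np.array(o))[:,2]
    A.append(np.c_[Z[:,0],Z[:,2],U[:,2],F[:,0],F[:,2],t]);b+=list(p)
A=np.vstack(A); x,res,rk,sv=np.linalg.lstsq(A,np.array(b),rcond=None)
def rot(q): return rz(q[0])@ry(q[1]+q[2])@rz(q[3])@ry(q[4])@rz(q[5])
def fk(q):
    Z=rz(q[0]);U=Z@ry(q[1]);F=Z@ry(q[1]+q[2]);W=rot(q)
    return np.c_[Z[:,0],Z[:,2],U[:,2],F[:,0],F[:,2],W[:,2]]@x, W
C=R.from_matrix([rot(q).T@Rq(np.array(o)) for q,p,o in D]); Cm=C.mean().as_matrix()
lo=[-2.77,-.9,.21,-1.53,.24,-2.84];hi=[2.77,2.22,2.48,4.67,2.81,2.84]
def ik(M,p,q0):
    f=lambda q:np.r_[(fk(q)[0]-p)*5,R.from_matrix((fk(q)[1]@Cm).T@M).as_rotvec()]
    r=least_squares(f,q0,bounds=(lo,hi)); return r.x,np.abs(r.fun).max()
if __name__=="__main__":
    print(x.round(4),rk,np.abs(A@x-b).max(),C.magnitude().max(), (C.mean().inv()*C).magnitude().max())
    H=np.array([.573,-.0295,.108]); q0=[.0,-.1,2.2,.1,.6,-1.6]
    for yaw in(182,190,170):
      for lean in(30,35,40,45,50):
        M,_=tgt(yaw,-lean,[0,0,0]); f=np.array([-np.cos(np.radians(yaw)),-np.sin(np.radians(yaw)),0])
        corner=H-.014*f; p=corner-M@[.011,0,.011]
        for back in(0,.08):
            q,e=ik(M,p-back*M[:,2],q0); print(yaw,lean,back,p.round(4),q.round(3),round(e,4))
E
python3 k.py
```

```text
[-0.0465  0.438   0.5013  0.0592  0.6122  0.4473] 6 0.12219756093936712 1.5712108187696576 0.0013366272803066292
182 30 0 [ 0.563  -0.0298  0.123 ] [-0.111 -0.111  2.35   0.192  0.39  -1.875] 0.0
182 30 0.08 [ 0.563  -0.0298  0.123 ] [-0.13  -0.347  2.387  0.149  0.589 -1.838] 0.0
182 35 0 [ 0.5617 -0.0299  0.1233] [-0.127 -0.142  2.424  0.353  0.271 -2.045] 0.0
182 35 0.08 [ 0.5617 -0.0299  0.1233] [-0.155 -0.416  2.479  0.233  0.488 -1.934] 0.0
182 40 0 [ 0.5604 -0.0299  0.1235] [-0.201 -0.152  2.474  0.862  0.24  -2.604] 0.0343
182 40 0.08 [ 0.5604 -0.0299  0.1235] [-0.194 -0.409  2.48   0.322  0.492 -2.046] 0.0817
182 45 0 [ 0.559  -0.03    0.1236] [-0.224 -0.136  2.48   1.081  0.24  -2.84 ] 0.0765
182 45 0.08 [ 0.559  -0.03    0.1236] [-0.256 -0.394  2.48   0.458  0.507 -2.222] 0.1601
182 50 0 [ 0.5577 -0.03    0.1235] [-0.224 -0.141  2.48   1.087  0.24  -2.84 ] 0.1576
182 50 0.08 [ 0.5577 -0.03    0.1235] [-0.367 -0.359  2.48   0.68   0.554 -2.522] 0.2247
190 30 0 [ 0.5632 -0.0312  0.123 ] [-0.202 -0.093  2.334  0.441  0.446 -2.303] 0.0
190 30 0.08 [ 0.5632 -0.0312  0.123 ] [-0
[... 898 characters left out ...]
96] 0.0
170 35 0 [ 0.5619 -0.0275  0.1233] [ 0.055 -0.137  2.42  -0.472  0.29  -0.927] 0.0
170 35 0.08 [ 0.5619 -0.0275  0.1233] [ 0.094 -0.408  2.474 -0.32   0.504 -1.066] 0.0
170 40 0 [ 0.5605 -0.0273  0.1235] [ 0.108 -0.147  2.48  -0.957  0.24  -0.407] 0.017
170 40 0.08 [ 0.5605 -0.0273  0.1235] [ 0.147 -0.401  2.48  -0.438  0.511 -0.916] 0.0736
170 45 0 [ 0.5592 -0.0271  0.1236] [ 0.133 -0.125  2.48  -1.163  0.249 -0.182] 0.0685
170 45 0.08 [ 0.5592 -0.0271  0.1236] [ 0.228 -0.378  2.48  -0.602  0.542 -0.699] 0.1451
170 50 0 [ 0.5579 -0.0268  0.1235] [ 0.217 -0.087  2.48  -1.419  0.337  0.141] 0.1162
170 50 0.08 [ 0.5579 -0.0268  0.1235] [ 0.363 -0.327  2.48  -0.834  0.617 -0.368] 0.1952
```

```bash
sed -i 's/np.c_\[Z\[:,0\],Z\[:,2\]/np.c_[Z[:,0],Z[:,1],Z[:,2]/' k.py; python3 k.py
```

```text
[0.     0.1009 0.2406 0.4429 0.0206 0.5726 0.2383] 7 0.00040546020718912335 1.5712108187696576 0.0013366272803066292
182 30 0 [ 0.563  -0.0298  0.123 ] [-0.305 -0.039  2.239  0.376  0.472 -2.207] 0.0
182 30 0.08 [ 0.563  -0.0298  0.123 ] [-0.339 -0.257  2.283  0.309  0.645 -2.148] 0.0
182 35 0 [ 0.5617 -0.0299  0.1233] [-0.32  -0.063  2.287  0.552  0.391 -2.383] 0.0
182 35 0.08 [ 0.5617 -0.0299  0.1233] [-0.364 -0.305  2.349  0.428  0.567 -2.27 ] 0.0
182 40 0 [ 0.5604 -0.0299  0.1235] [-0.336 -0.082  2.332  0.816  0.326 -2.65 ] 0.0
182 40 0.08 [ 0.5604 -0.0299  0.1235] [-0.39  -0.348  2.413  0.589  0.498 -2.435] 0.0
182 45 0 [ 0.559  -0.03    0.1236] [-0.338 -0.097  2.362  1.018  0.284 -2.84 ] 0.0297
182 45 0.08 [ 0.559  -0.03    0.1236] [-0.418 -0.384  2.475  0.806  0.443 -2.657] 0.0
182 50 0 [ 0.5577 -0.03    0.1235] [-0.323 -0.113  2.375  1.044  0.247 -2.84 ] 0.0955
182 50 0.08 [ 0.5577 -0.03    0.1235] [-0.43  -0.369  2.48   0.922  0.436 -2.778] 0.0569
190 30 0 [ 0.5632 -0.0312  0.123 ] [-0.343 -0.03   2.231  0.509  0.533 -2.476] 0.0
190 30 0.08 [ 0.5632 -0.0312  0.123 ] [-0.392 
[... 886 characters left out ...]
 -1.694] 0.0
170 35 0 [ 0.5619 -0.0275  0.1233] [-0.247 -0.062  2.285  0.138  0.311 -1.761] 0.0
170 35 0.08 [ 0.5619 -0.0275  0.1233] [-0.257 -0.302  2.346  0.1    0.49  -1.726] 0.0
170 40 0 [ 0.5605 -0.0273  0.1235] [-0.256 -0.082  2.319  0.251  0.24  -1.879] 0.0249
170 40 0.08 [ 0.5605 -0.0273  0.1235] [-0.262 -0.344  2.41   0.151  0.383 -1.778] 0.0
170 45 0 [ 0.5592 -0.0271  0.1236] [-0.301 -0.106  2.35   0.675  0.24  -2.329] 0.0663
170 45 0.08 [ 0.5592 -0.0271  0.1236] [-0.268 -0.379  2.472  0.248  0.273 -1.876] 0.0
170 50 0 [ 0.5579 -0.0268  0.1235] [-0.337 -0.121  2.391  1.167  0.24  -2.84 ] 0.1053
170 50 0.08 [ 0.5579 -0.0268  0.1235] [-0.264 -0.376  2.48   0.271  0.24  -1.896] 0.0645
```

```bash
cat > m.py <<'E'
from k import *
from cell import env
def press(z,xo=.016,yaw=182,lean=40,back=0):
    M,_=tgt(yaw,-lean,[0,0,0]); f=np.array([-np.cos(np.radians(yaw)),-np.sin(np.radians(yaw)),0])
    return M,np.array([.573,-.0295,z])-xo*f-M@[.011,0,.011]-back*M[:,2]
E
python3 - <<'E'
from m import *
s=env.sense(); q=s["joint_positions"]
MA,_=tgt(172,-28,[0,0,0]); 
for M,p in((MA,np.array([.46,.10,.22])),press(.112,back=.08),press(.112)):
    q,e=ik(M,p,q); print(p.round(4),q.round(2),round(e,4)); move(s,M,p)
    s=dict(s,tcp_rot=np.roll(R.from_matrix(M).as_quat(),1),ee_pos=p)
E
```

```text
[0.46 0.1  0.22] [ 0.04 -0.41  2.33 -0.13  0.74 -1.32] 0.0
turn [-0.0427, -0.143, -0.1083] shift [-0.4174, -0.621, -0.0092] mm [-125.2 -186.3   -2.8]
[ 0.507  -0.0318  0.1888] [-0.39 -0.36  2.41  0.58  0.51 -2.42] 0.0
turn [-0.0622, -0.133, -0.0923] shift [-0.142, -0.4133, 0.1934] mm [ -42.6 -124.    58. ]
[ 0.5584 -0.03    0.1275] [-0.34 -0.1   2.34  0.8   0.33 -2.63] 0.0
turn [-0.0, 0.0, -0.0] shift [0.0, 0.0, 0.2667] mm [ 0.  0. 80.]
```

Emit:
drive_tool --rows '[[[-0.043, -0.143, -0.108], [-0.417, -0.621, -0.009], 0], [[-0.043, -0.143, -0.108], [-0.417, -0.621, -0.009], 0], [[-0.043, -0.143, -0.108], [-0.417, -0.621, -0.009], 0], [[-0.043, -0.143, -0.108], [-0.417, -0.621, -0.009], 0], [[-0.043, -0.143, -0.108], [-0.417, -0.621, -0.009], 0], [[-0.043, -0.143, -0.108], [-0.417, -0.621, -0.009], 0], [[-0.043, -0.143, -0.108], [-0.417, -0.621, -0.009], 0], [[-0.043, -0.143, -0.108], [-0.417, -0.621, -0.009], 0], [[-0.043, -0.143, -0.108], [-0.417, -0.621, -0.009], 0]]'

```text
time: 10.75
ee_pos: [0.4589, 0.1006, 0.2177]
tcp_rot: [0.239, 0.067, 0.969, -0.017]
wrist_force: [-0.8, 0.4, -0.3]
grip_width: -0.0002
grasp_force: 0.0
```

```bash
python3 - <<'E'
from m import *
s=env.sense(); print(s["ee_pos"],s["joint_positions"].round(2),s["grip_width"],s["time"]); move(s,*press(.112,back=.08))
E
```

```text
[0.45893554 0.10063608 0.21771119] [ 0.04 -0.41  2.33 -0.13  0.74 -1.32] -0.00021658503988433115 10.75
turn [-0.0624, -0.1358, -0.0913] shift [-0.1491, -0.415, 0.1881] mm [ -44.7 -124.5   56.4]
```

Emit:
drive_tool --rows '[[[-0.03, -0.06, -0.04], [-0.07, -0.2, 0.09], 0], [[-0.062, -0.136, -0.091], [-0.149, -0.415, 0.188], 0], [[-0.062, -0.136, -0.091], [-0.149, -0.415, 0.188], 0], [[-0.062, -0.136, -0.091], [-0.149, -0.415, 0.188], 0], [[-0.062, -0.136, -0.091], [-0.149, -0.415, 0.188], 0], [[-0.062, -0.136, -0.091], [-0.149, -0.415, 0.188], 0], [[-0.062, -0.136, -0.091], [-0.149, -0.415, 0.188], 0], [[-0.062, -0.136, -0.091], [-0.149, -0.415, 0.188], 0], [[-0.062, -0.136, -0.091], [-0.149, -0.415, 0.188], 0]]'

```text
time: 11.65
ee_pos: [0.5073, -0.0313, 0.1903]
tcp_rot: [0.343, -0.016, 0.939, 0.006]
wrist_force: [0.5, -0.3, 0.6]
grip_width: 0.0003
grasp_force: 0.0
```

```bash
python3 - <<'E'
from m import *
s=env.sense(); print(s["ee_pos"],s["joint_positions"].round(2),s["time"]); move(s,*press(.113))
c=env.camera("wrist");T=np.eye(4);T[:3,:3]=Rq(s["tcp_rot"]);T[:3,3]=s["ee_pos"]; X=T@c["hand_eye"]
i=c["image"].copy()
P=[[.573+.022*np.cos(t),-.0295+.022*np.sin(t),.108] for t in np.arange(0,6.28,.4)]
for q in proj(c,P,X): cv2.circle(i,tuple(int(v) for v in q.round()),1,(0,0,255),-1)
cv2.imwrite("pics/w4.png",cv2.resize(i,(800,600),interpolation=cv2.INTER_CUBIC))
E
```

```text
[ 0.50734358 -0.03132146  0.19029695] [-0.39 -0.36  2.41  0.58  0.51 -2.42] 11.65
turn [-0.0001, 0.0016, 0.0002] shift [0.0028, -0.0015, 0.2671] mm [ 0.8 -0.5 80.1]
```

View pics/w4.png

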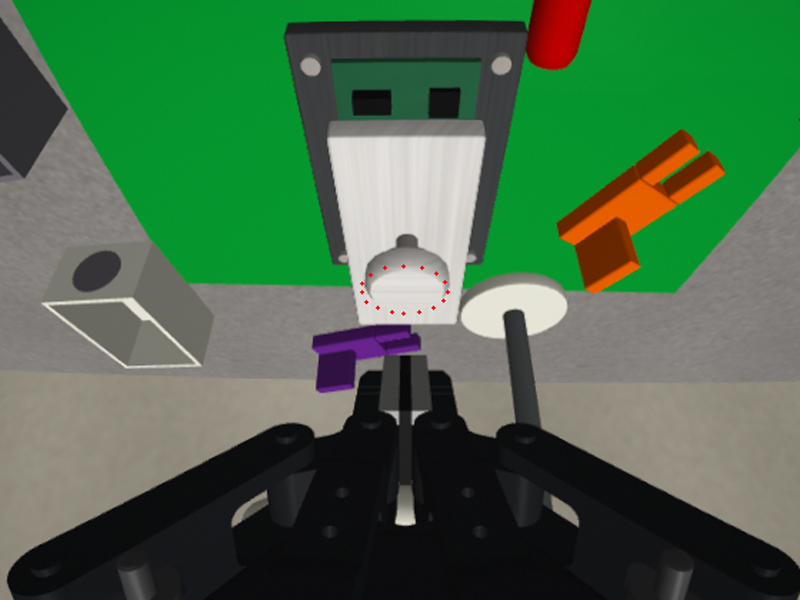

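The predicted head outline falls on the plunger head (centre ~(406,290)) to within about 2 mm. I'll advance along the tool axis to just above it.

Emit:
drive_tool --rows '[[[0, 0.0015, 0], [0.003, 0, 0.06], 0], [[0, 0.0015, 0], [0.003, 0, 0.12], 0], [[0, 0.0015, 0], [0.003, 0, 0.18], 0], [[0, 0.0015, 0], [0.003, 0, 0.23], 0], [[0, 0.0015, 0], [0.003, 0, 0.255], 0], [[0, 0.0015, 0], [0.003, 0, 0.265], 0], [[0, 0.0015, 0], [0.003, 0, 0.265], 0], [[0, 0.0015, 0], [0.003, 0, 0.265], 0]]'

```text
time: 12.5
ee_pos: [0.558, -0.0311, 0.1294]
tcp_rot: [0.342, -0.015, 0.939, 0.005]
wrist_force: [-0.1, 0.5, -0.1]
grip_width: 0.0001
grasp_force: 0.0
```

```bash
python3 - <<'E'
from m import *
s=env.sense(); print(s["ee_pos"],s["joint_positions"].round(2),s["time"],s["wrist_force"])
M=Rq(s["tcp_rot"]); print("corner",s["ee_pos"]+M@[.011,0,.011]); move(s,M,s["ee_pos"]-[0,0,.010])
E
```

```text
[ 0.55798933 -0.03112884  0.12942634] [-0.34 -0.1   2.34  0.79  0.34 -2.62] 12.5 [-0.06359288  0.48228096 -0.10191323]
corner [ 0.55665016 -0.03118396  0.11392784]
turn [0.0, 0.0, 0.0] shift [0.0215, 0.0, 0.0255] mm [6.4 0.  7.7]
```

Now press vertically, per 10 mm: x +0.0215, z +0.0255.

Emit:
drive_tool --rows '[[[0, 0, 0], [0.006, 0, 0.008], 0], [[0, 0, 0], [0.013, 0, 0.0155], 0], [[0, 0, 0], [0.019, 0, 0.023], 0], [[0, 0, 0], [0.026, 0, 0.031], 0], [[0, 0, 0], [0.032, 0, 0.038], 0], [[0, 0, 0], [0.032, 0, 0.038], 0]]'

```text
time: 13.1
ee_pos: [0.5583, -0.0314, 0.1143]
tcp_rot: [0.342, -0.015, 0.939, 0.005]
wrist_force: [-3.9, 1.2, 6.4]
grip_width: -0.0001
grasp_force: 3.0
```

Emit:
drive_tool --rows '[[[0, 0, 0], [0.003, 0, 0.004], 0], [[0, 0, 0], [0.006, 0, 0.0075], 0], [[0, 0, 0], [0.006, 0, 0.0075], 0]]'

```text
time: 13.4
ee_pos: [0.5586, -0.0315, 0.1119]
tcp_rot: [0.343, -0.015, 0.939, 0.005]
wrist_force: [-5.3, 0.4, 7.4]
grip_width: -0.0
grasp_force: 3.7
```

Emit:
drive_tool --rows '[[[0, 0, 0], [0.003, 0, 0.004], 0], [[0, 0, 0], [0.0065, 0, 0.0075], 0], [[0, 0, 0], [0.0085, 0, 0.01], 0], [[0, 0, 0], [0.0085, 0, 0.01], 0]]'

```text
time: 13.8
ee_pos: [0.5594, -0.0316, 0.1093]
tcp_rot: [0.344, -0.015, 0.939, 0.005]
wrist_force: [-5.5, 1.3, 10.7]
grip_width: -0.0001
grasp_force: 5.5
```

Emit:
drive_tool --rows '[[[0, 0, 0], [0.003, 0, 0.004], 0], [[0, 0, 0], [0.005, 0, 0.006], 0], [[0, 0, 0], [0.005, 0, 0.006], 0]]'

```text
time: 14.1
ee_pos: [0.5607, -0.0318, 0.1091]
tcp_rot: [0.346, -0.015, 0.938, 0.005]
wrist_force: [-11.0, 1.6, 19.1]
grip_width: 0.0001
grasp_force: 9.7
```

At the stop: z no longer moves and the force jumped to 19 N. Hold for about 1.1 s, then release slowly.

Emit:
drive_tool --rows '[[[0, 0, 0], [0, 0, 0], 0], [[0, 0, 0], [0, 0, 0], 0], [[0, 0, 0], [0, 0, 0], 0], [[0, 0, 0], [0, 0, 0], 0], [[0, 0, 0], [0, 0, 0], 0], [[0, 0, 0], [0, 0, 0], 0], [[0, 0, 0], [0, 0, 0], 0], [[0, 0, 0], [0, 0, 0], 0], [[0, 0, 0], [0, 0, 0], 0], [[0, 0, 0], [0, 0, 0], 0], [[0, 0, 0], [0, 0, 0], 0]]'

```text
time: 15.2
ee_pos: [0.5607, -0.0319, 0.1091]
tcp_rot: [0.346, -0.015, 0.938, 0.005]
wrist_force: [-10.6, 2.1, 19.0]
grip_width: -0.0002
grasp_force: 9.8
```

Emit:
drive_tool --rows '[[[0, 0, 0], [-0.01, 0, -0.012], 0], [[0, 0, 0], [-0.02, 0, -0.024], 0], [[0, 0, 0], [-0.03, 0, -0.036], 0], [[0, 0, 0], [-0.04, 0, -0.048], 0], [[0, 0, 0], [-0.047, 0, -0.056], 0], [[0, 0, 0], [-0.047, 0, -0.1], 0], [[0, 0, 0], [-0.047, 0, -0.2], 0], [[0, 0, 0], [-0.047, 0, -0.32], 0], [[0, 0, 0], [-0.047, 0, -0.32], 0], [[0, 0, 0], [-0.047, 0, -0.32], 0], [[0, 0, 0], [-0.047, 0, -0.32], 0]]'

```text
time: 16.3
ee_pos: [0.5064, -0.0326, 0.1854]
tcp_rot: [0.341, -0.015, 0.94, 0.006]
wrist_force: [0.3, 0.9, -0.2]
grip_width: 0.0001
grasp_force: 0.0
```

```bash
python3 - <<'E'
from m import *
s=env.sense(); print(s["ee_pos"],s["time"],s["wrist_force"])
c=env.camera("wrist");T=np.eye(4);T[:3,:3]=Rq(s["tcp_rot"]);T[:3,3]=s["ee_pos"]; X=T@c["hand_eye"]
i=c["image"].copy()
P=[[.573+.022*np.cos(t),-.0295+.022*np.sin(t),.108] for t in np.arange(0,6.28,.4)]
for q in proj(c,P,X): cv2.circle(i,tuple(int(v) for v in q.round()),1,(0,0,255),-1)
t=env.camera("top")["image"]
cv2.imwrite("pics/w5.png",np.hstack([cv2.resize(i,(400,300)),cv2.resize(t,(400,300))]))
E
```

```text
[ 0.5063963  -0.03260378  0.18536706] 16.3 [ 0.26920463  0.92014618 -0.16291468]
```

View pics/w5.png

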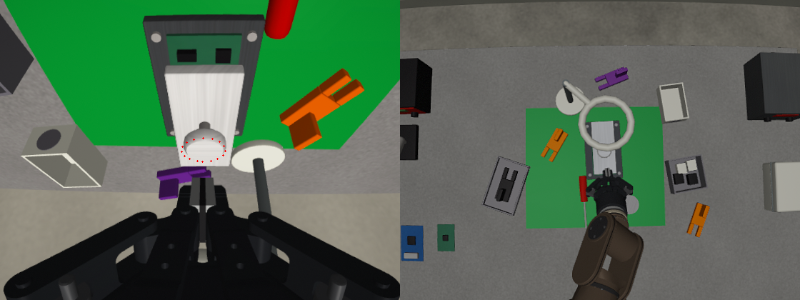

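The plunger head is up again (wrist view, ~(205,150)), the fork lies in the tray (top view, ~(507,184)), and nothing else has moved.

```bash
python3 -c "
from cell import env
print(env.finish_job())"
```

```text
the job is handed in; nothing more can be done
None
```

The job is handed in, with no verdict returned: the fork lies flat and handle up in the tray, the plunger was held at its stop for just over a second at about 19 N and is up again, and the last pictures show nothing else moved.

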